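Set a stone grain mill by feel: touch off, open past the mark, come back to it

TASK

Set the grain mill for coarse cornmeal with the handwheel on its top: first turn it down (clockwise from above) until you feel the stones just touch, without forcing them. Then open it well past three marks from that touching point, so far that the stone itself has gone past, and come back down to three marks open, so that the last movement is a closing one and the slack of the thread is taken up. Let go and leave the wheel there, and leave the cans, cup and funnel around the mill where they stand.

Things in the scene. Friction and masses are not known exactly. Their poses are not given: they have to be found in the camera images.
- wheel_grip (a point): Handwheel grip on the mill's top: an upright black bar 56 mm long, 12 mm thick, standing 36 mm above the dial disc, on a vertical axis. This point: on the axis, 24 mm above the disc, 12 mm below the bar's top, 253 mm above the work surface. x along the bar, y across its thickness, z up; its turn about z is the turn of the wheel.
- dial (a point): The handwheel's aluminium dial disc, 96 mm across, 10 mm thick; point at the centre of its upper face. 30 plain dark marks ring the face: one mark = 12 degrees (0.2094 rad), three marks = 36 degrees (0.628 rad). Counter-clockwise from above opens the mill (lifts the upper stone), clockwise closes it. No mark is a known zero: marks are counted from where the stones touch.
- index (a point): Tip of the small fixed steel index finger on the spout side of the dial, 54 mm from the axis and no higher than the disc's face; the marks pass it.
- handwheel (a joint): Slack between handwheel and adjusting thread, rad: 0 = taken up for closing (the wheel drives the stone down), 0.30 = taken up for opening (the wheel drives it up). In between, the wheel turns freely (0.02 N m) and the stone stays where it is. It starts anywhere in that range.
- stone_face (a point): Centre of the underside of the upper stone, hidden in the mill; moves up 2 mm per rad that the thread is opened. The lower stone, hidden too, sits up to 0.5 mm high or low with wear, so the touching point must be felt. At the start the stones are 0.7 to 2.3 mm apart (0.35 to 1.15 rad of closing, plus any slack).
- thread (a point): The adjusting thread, on the axis under the dial. With the slack out it takes a steady 0.1 N m to turn either way (little of it is felt once the hand stands still); from where the stones touch, closing effort climbs by about 5 N m for each further rad of the wheel. 0.05 to 0.3 N m extra is a touch, over 0.6 N m extra is forcing. Effort = moment about the vertical axis; 0.1 N m extra presses the stones with 50 N.
- mill: Table-top stone grain mill, fixed: beech housing 320 x 190 x 110 mm, round aluminium stone chamber 144 mm across, steel spout on its -x side, steel hopper 120 mm across centred 145 mm to +x, rim 12 mm below the dial's face. Origin on the handwheel's axis at the underside, on a white wire shelf deck 45 mm above the work surface.
- can_a: Sealed aluminium drink can, 65 mm across, 122 mm tall, standing beside the mill; origin at the centre of its base. Bystander.
- can_b: A second, like can. Bystander.
- cup: Red ceramic measuring cup, 82 mm across, 58 mm tall with a flat stub handle, under the spout; origin at the centre of its base. Bystander.
- funnel: Small stainless steel funnel standing mouth down, 100 mm across, 95 mm tall; origin at the centre of its mouth on the deck. Bystander.

How it is judged:
By the outcome, as a careful person would: the job done as asked, in the order asked, and still so for the second after the job is handed in, with the robot touching nothing.
It also fails if it takes over 61 s, if anything falls off the work surface, if the arm or the gripper's body presses on something with over 40 N, if the wrist force passes 120 N, or if a joint passes its speed limit or range.

ROBOT

A 7-joint arm with a two-finger parallel gripper is mounted at the origin on the work surface. World frame = base frame: x ahead of the robot, y to its left, z up, the work surface at z = 0. Lengths are in m, angles in rad, forces in N, time in s.
With the tool pointing down it reaches from about 0.35 to 0.9 m from the base axis. Payload 7.2 kg.
Tool frame: the origin (TCP) lies at the very end of the fingers, on their centre line; the grasp point (between the pads) lies 19 mm behind it; x points along the fingers, z is the direction in which the jaws open and shut, and the axes are right-handed (so a half turn about x gives the same grasp; the last joint's range is limited). The gripper opens to 85 mm and grips with 20 to 120 N. Pads are 22 mm wide; open, the fingers measure 114 mm over their backs; the gripper's body (76 mm by 85 mm) begins 54 mm behind the grasp point. The pads swing forward as they close: fully open they stand 13 mm farther back than shut.
Start: joints at [1.082, 0.411, -0.013, 1.596, 0.006, 1.134, -0.082], TCP at [0.255, -0.57, 0.231] pointing down, gripper open.
Joint ranges: [-2.95, 2.95], [-0.29, 1.99], [-1.47, 1.44], [0.14, 2.54], [-1.03, 4.17], [0.13, 1.85], [-2.86, 2.86]. Speed limits (rad/s): [2.39, 2.39, 3.01, 3.01, 3.14, 3.14, 3.14].

INTERFACE

Orientations are given as [roll, pitch, yaw] about the fixed x, y, z axes, in that order (R = Rz(yaw) Ry(pitch) Rx(roll)).
In Python, from plant import env gives the robot as it stands. The module is installed in compiled form; this text tells all that it offers.
- The arm moves only by the shell command python3 -m pendant 'ROWS' [OPENING]. ROWS is text: rows parted by semicolons, each of 4 numbers parted by spaces: the shift along the tool's x, y, z in m, then the turn about the tool's x in rad. In form: dx dy dz yaw; .... A call has 1 to 5 rows; each row shifts and turns the commanded pose from where the row before left it, along the tool's axes as they then stand; what a row does not reach is not made up. A row lasts 1/8 s, in which the tool goes at most 62.5 mm and 10.7 degrees, less where a joint would pass 70% of its speed; a pose out of reach is approached as far as the arm can. A call is refused whole if a number of a shift passes 0.0625 or a number of a turn 0.188, either way. A call with a gripper value outside its range is refused whole. OPENING is the opening in per cent of the stroke, from 0 (shut) to 100 (fully open), set as the call begins (- or left out, the last holds). The fingers move at their own pace and stop on an object; the grip force is fixed at half the most. Time passes only in rows, so rows that do not move let the fingers close. It gives the time, the measured TCP pose, the force and the opening at its end, in the units of the state.
- env.get_state(): the state, without advancing time (a new reading comes with each control period).
- env.camera(name): name is "scene" or "side" or "wrist"; returns (picture, depth): 400x640x3 uint8, red, green, blue; 400x640 float32, m along the optical axis (not along the pixel's ray), 0 where there is no reading.
- env.calibration(name): a dict with "fx", "fy", "cx", "cy" (pixels), "R" (3x3) and "t" (3): a world point X has camera coordinates R X + t. Camera axes: x right, y down, z forward; pixel columns grow to the right and rows downward; lengths in m; the calibration is good to about 2 mm. A picture is of the moment at which its call begins: read the wrist's pose just before it. calibration takes no time and is no camera call; for the wrist camera it gives the pose at the moment of the call.
- env.finish_job(): hands the job in, once; it reports no verdict.
The state is a dict: "time_s": time; "joint_pos": joint angles; "qvel": joint speeds; "joint_torque": joint torques, N m; "tool_pos": TCP position; "tcp_rot": TCP orientation; "force": force on the tool from outside, world axes, zero at the start; "torque": the same for the moment, N m; "finger_gap": finger opening in m.
Only numpy, scipy, OpenCV 4.12 (cv2) and the standard library are available. Lean on these libraries where they do the work, as an engineer would, in place of code of your own. Each camera call takes 0.05 s, during which the arm holds its last target.

## Working session

There is one attempt and no reset: what is moved stays moved. The work goes in short steps, Python scripts to look and compute and a shell command to move; the robot and the scene stay as the last step left them, time stands still between calls to the robot, and variables do not carry over. Pictures are saved under pics/ and viewed, and the job is handed in when it is done.

```bash
mkdir -p pics; ls
python3 - <<'E'
from plant import env
import cv2
s=env.get_state(); print(s)
for n in ("scene","side","wrist"):
    p,d=env.camera(n); cv2.imwrite(f"pics/{n}0.png",p[...,::-1]); c=env.calibration(n); print(n,c)
E
```

```text
pics
{'time_s': 0.0, 'joint_pos': array([ 1.08180511,  0.41192004, -0.01270954,  1.59704891,  0.00560113,
        1.13433826, -0.08218698]), 'qvel': array([ 2.43171509e-03, -9.40541447e-04,  5.68711291e-04,  7.81792313e-05,
       -8.94699883e-04, -1.48392814e-04, -5.06941210e-04]), 'joint_torque': array([-4.80649433e-04, -6.00633287e+01,  6.81773946e-01, -2.99417263e+01,
        1.36667219e-02,  1.07075495e-02, -4.33904944e-06]), 'tool_pos': array([ 0.25505118, -0.57002887,  0.23043857]), 'tcp_rot': array([-3.06913132,  1.56911739,  2.06408477]), 'force': array([ 0.71186632,  1.0277871 , -0.13631252]), 'torque': array([0.02096604, 0.03089506, 0.00968798]), 'finger_gap': 0.08560597175675479}
scene {'fx': 379.045599986583, 'fy': 379.045599986583, 'cx': 321.89566728391054, 'cy': 199.19361409399932, 'R': array([[ 0.21391671,  0.97673737,  0.01495854],
       [ 0.69444728, -0.14128679, -0.70553598],
       [-0.68700991,  0.16131385, -0.70851621]]), 't': array([-0.16231296, -0.23515579,  1.23083385])}
side {'fx': 427.3215442981796, 'fy': 427.3215442981796, 'cx': 324.7596885114558, 'cy': 198.26704203038497, 'R': array([[ 0.95729066, -0.28867445, -0.01617589],
       [-0.17587715, -0.53700556, -0.82504076],
       [ 0.22948164,  0.79264878, -0.56484165]]), 't': array([-0.53143562,  0.27428022,  0.8092965 ])}
wrist {'fx': 283.92434409974106, 'fy': 283.92434409974106, 'cx': 317.00861536274994, 'cy': 188.5804554298916, 'R': array([[ 4.08138562e-01, -9.12919945e-01,  2.97010954e-04],
       [-8.73849085e-01, -3.90576975e-01,  2.89546892e-01],
       [-2.64217127e-01, -1.18434795e-01, -9.57163784e-01]]), 't': array([-0.62483755, -0.03770483,  0.37747824])}
```

View pics/scene0.png

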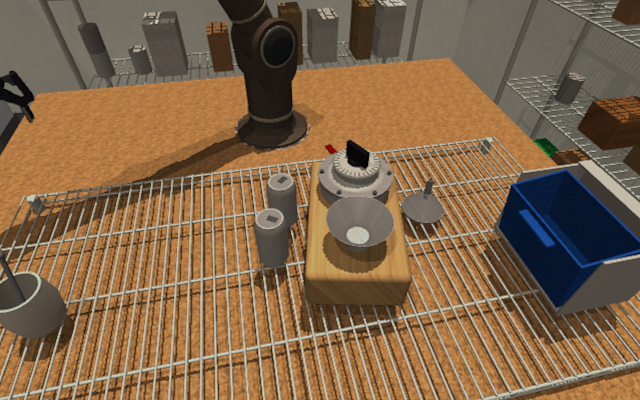

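View pics/side0.png

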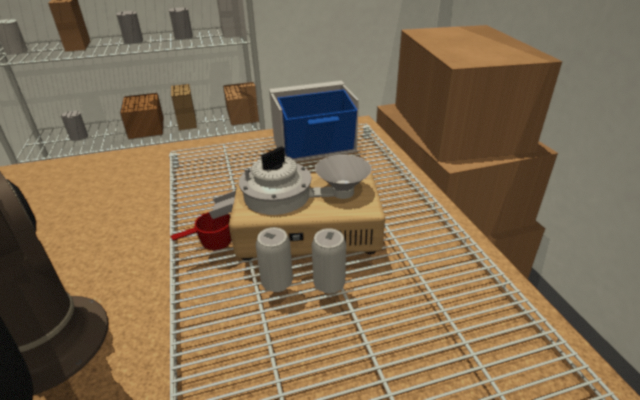

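View pics/wrist0.png

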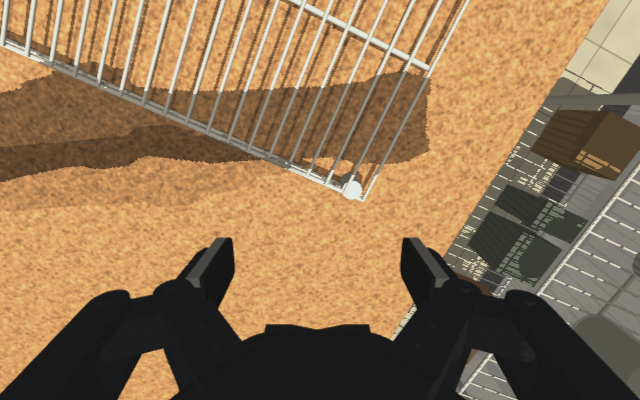

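The scene view shows the black grip bar at about (357,154) and the side view at about (273,159). The cans and hopper are close by. Next I'll measure the bar.

```bash
cat > h.py <<'E'
from plant import env
import numpy as np, cv2
def ray(c,uv,z):
    R,t=c["R"],c["t"]; o=-R.T@t
    d=R.T@np.array([(uv[0]-c["cx"])/c["fx"],(uv[1]-c["cy"])/c["fy"],1]); return o+d*(z-o[2])/d[2]
def pts(c,d,mask):
    v,u=np.nonzero(mask&(d>0)); z=d[v,u]
    X=np.stack([(u-c["cx"])/c["fx"]*z,(v-c["cy"])/c["fy"]*z,z],1)
    return (X-c["t"])@c["R"]
def proj(c,X):
    x=c["R"]@np.array(X)+c["t"]; return c["fx"]*x[0]/x[2]+c["cx"],c["fy"]*x[1]/x[2]+c["cy"]
E
python3 - <<'E'
from h import *
for n,(u0,u1,v0,v1) in dict(scene=(335,380,130,175),side=(250,300,140,178)).items():
    p,d=env.camera(n); c=env.calibration(n)
    m=np.zeros(d.shape,bool); m[v0:v1,u0:u1]=p[v0:v1,u0:u1].max(2)<60
    P=pts(c,d,m); print(n,len(P))
    P=P[(P[:,2]>.237)&(P[:,2]<.28)]; print(len(P),P.min(0),P.max(0),np.median(P,0))
    T=P[P[:,2]>.26]; print('top',len(T),T.mean(0)); 
    q=cv2.minAreaRect(P[:,:2].astype(np.float32)*1000); print(q)
    q=cv2.minAreaRect(T[:,:2].astype(np.float32)*1000); print(q)
    cv2.imwrite(f"pics/{n}z.png",cv2.resize(p[v0-30:v1+40,u0-40:u1+40,::-1],None,fx=5,fy=5,interpolation=cv2.INTER_CUBIC))
    print(c["R"].T@-c["t"])
E
```

```text
scene 442
336 [0.46216386 0.10929961 0.2371924 ] [0.51436508 0.14239927 0.26596342] [0.49344861 0.12414962 0.25538259]
top 122 [0.48917301 0.12488746 0.26321057]
((487.9485778808594, 125.75019836425781), (55.18514633178711, 13.920090675354004), 27.83975601196289)
((487.2652282714844, 125.57132720947266), (53.894287109375, 13.418401718139648), 26.90031623840332)
[ 1.04361981 -0.07323782  0.70858284]
side 426
311 [0.46119189 0.10603689 0.23704748] [0.51151632 0.13847585 0.26603196] [0.4852286  0.1201236  0.25379211]
top 92 [0.48621883 0.12222129 0.26335799]
((485.3784484863281, 123.09271240234375), (57.30236053466797, 12.33135986328125), 29.211387634277344)
((485.1788635253906, 121.90003967285156), (55.7931022644043, 12.050535202026367), 32.110809326171875)
[ 0.37125929 -0.64760977  0.67482028]
```

```bash
cat >> h.py <<'E'
from scipy.spatial.transform import Rotation as Ro
def tool(s=None):
    s=s or env.get_state(); return s["tool_pos"],Ro.from_euler("xyz",s["tcp_rot"]).as_matrix()
def jaw(R): return np.degrees(np.arctan2(R[1,2],R[0,2]))
E
python3 - <<'E'
from h import *
p,R=tool(); print(p);print(R.round(3)); print(jaw(R))
d=np.array([.4865,.124,.34])-p; print("tool shift",R.T@d)
E
```

```text
[ 0.25519938 -0.57030624  0.23090111]
[[-0.     0.913  0.408]
 [ 0.001  0.408 -0.913]
 [-1.    -0.    -0.001]]
-65.88999721334315
tool shift [-0.10872771  0.49473588 -0.53933142]
```

View pics/scenez.png

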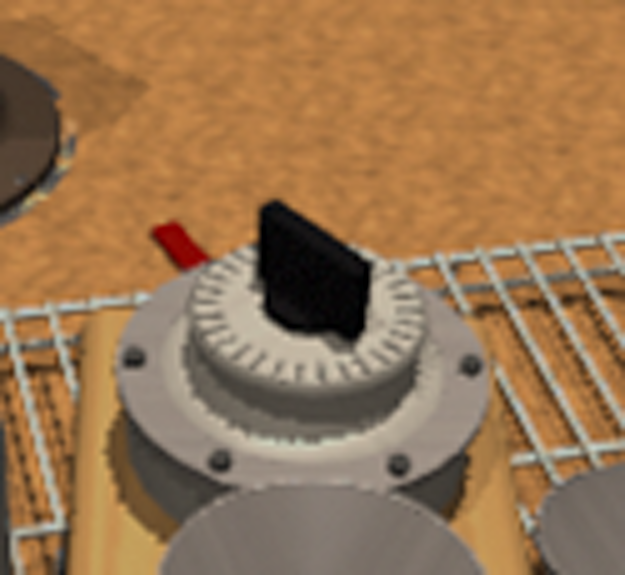

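View pics/sidez.png

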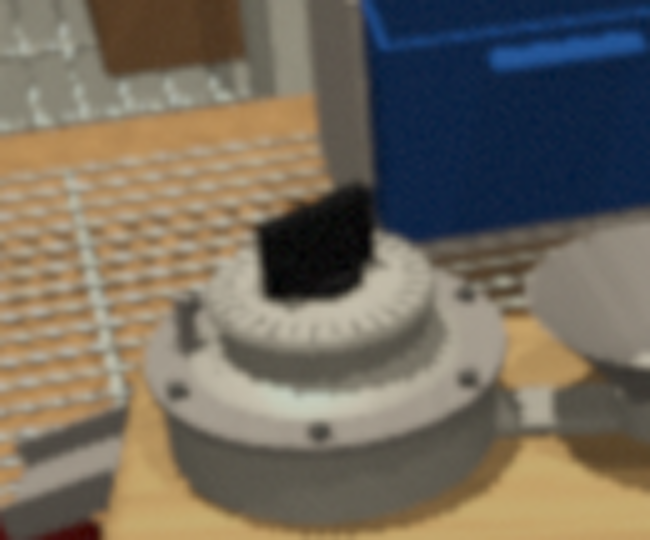

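The bar's axis is near (0.4865, 0.124), with the bar running about 28.5° from world x. I'll lift first, then travel.

```bash
python3 -m pendant '-0.055 0.02 -0.02 0; -0.054 0.02 -0.02 0; 0 0.04 -0.044 0; 0 0.04 -0.044 0; 0 0.04 -0.044 0'
```

```text
time_s: 0.88
tool_pos: [0.3314, -0.3462, 0.3405]
tcp_rot: [0.28, 1.57, -0.87]
force: [1.0, 0.4, 0.5]
finger_gap: 0.0852
```

```bash
python3 -m pendant '0 0.04 -0.044 -0.1; 0 0.04 -0.044 0; 0 0.04 -0.044 0; 0 0.04 -0.044 0; 0 0.04 -0.044 0'; python3 -c "
from h import *
p,R=tool(); print(p,jaw(R),env.get_state()['joint_pos'].round(2)); print(R.T@(np.array([.4865,.124,.34])-p))"
```

```text
time_s: 1.5
tool_pos: [0.4008, -0.0575, 0.3406]
tcp_rot: [0.444, 1.57, -0.607]
force: [1.3, 0.5, -0.2]
finger_gap: 0.085
[ 0.40084696 -0.05747842  0.34055207] -60.17276594835259 [ 0.52 -0.04 -0.47  1.89 -0.02  1.29 -1.  ]
[ 0.00051533  0.16457117 -0.11483566]
```

```bash
python3 -m pendant '0 0.041 -0.0287 0; 0 0.041 -0.0287 0; 0 0.041 -0.0287 0; 0 0.041 -0.0287 0; 0 0 0 -0.186'; python3 -m pendant '0 0 0 -0.186; 0 0 0 -0.186; 0 0 0 -0.186; 0 0 0 -0.186; 0 0 0 -0.186';python3 -m pendant '0 0 0 -0.186; 0 0 0 -0.186; 0 0 0 -0.186; 0 0 0 -0.186; 0 0 0 -0.186';python3 -m pendant '0 0 0 -0.186; 0 0 0 -0.186; 0 0 0 -0.186; 0 0 0 -0.186; 0 0 0 -0.186'; python3 -c "
from h import *
p,R=tool(); print(p,jaw(R),env.get_state()['joint_pos'].round(2)); print(R.T@(np.array([.4865,.124,.34])-p))"
```

```text
time_s: 2.12
tool_pos: [0.4862, 0.126, 0.34]
tcp_rot: [2.644, 1.568, 1.787]
force: [-0.3, -1.1, 0.3]
finger_gap: 0.0852
time_s: 2.75
tool_pos: [0.4859, 0.1218, 0.3402]
tcp_rot: [-1.973, 1.571, -1.901]
force: [-0.5, 0.8, -0.7]
finger_gap: 0.0854
time_s: 3.38
tool_pos: [0.4859, 0.1217, 0.3402]
tcp_rot: [-2.58, 1.571, -1.578]
force: [-0.4, -0.2, 0.4]
finger_gap: 0.0853
time_s: 4.0
tool_pos: [0.4859, 0.1217, 0.3402]
tcp_rot: [2.9, 1.57, -1.451]
force: [-0.2, 0.3, -0.1]
finger_gap: 0.0854
[0.48590344 0.12168722 0.34024994] 110.69054972557912 [ 0.6   0.3  -1.15  1.68  0.28  1.35  1.33]
[ 0.00024928 -0.00137525  0.0019529 ]
```

```bash
python3 -m pendant '0 -0.0014 0.002 -0.136; 0 0 0 0'
python3 - <<'E'
from h import *
p,R=tool(); print(p,jaw(R))
c=env.calibration("wrist"); im,d=env.camera("wrist"); cv2.imwrite("pics/w1.png",im[...,::-1])
print(proj(c,[.4865,.124,.265]))
E
```

```text
time_s: 4.25
tool_pos: [0.4865, 0.1242, 0.3401]
tcp_rot: [0.421, 1.57, 2.483]
force: [-0.3, -0.5, -0.5]
finger_gap: 0.0853
[0.48654029 0.12415328 0.34013519] 118.09342524245879
(np.float64(317.15869912352196), np.float64(199.0502072762842))
```

View pics/w1.png

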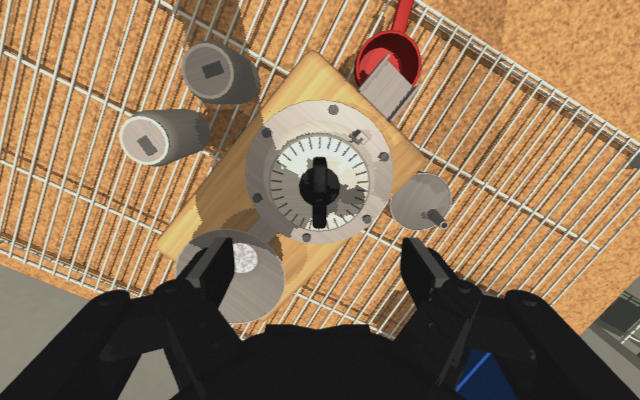

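The wrist view looks straight down the bar, which runs near-vertically through about (320,192) with the index at about (358,137). I'll refine its centre and angle from this view.

Run:
```python
from h import *
c=env.calibration("wrist"); im,d=env.camera("wrist")
m=np.zeros(d.shape,bool); m[145:240,285:355]=im[145:240,285:355].max(2)<70
P=pts(c,d,m); print(len(P))
for lo in(.24,.258):
    Q=P[(P[:,2]>lo)&(P[:,2]<.275)]; print(lo,len(Q),Q.min(0),Q.max(0),cv2.minAreaRect(Q[:,:2].astype(np.float32)*1000))
v,u=np.nonzero(m&(abs(d-np.median(d[m]))<.03))
# top face by ray cast at z=.265
D=pts(c,d,m); 
v,u=np.nonzero(m&(d>0)); k=(D[:,2]>.258); v,u=v[k],u[k]
W=np.array([ray(c,(a,b),.265) for a,b in zip(u,v)])[:,:2]
mu=W.mean(0); ev,V=np.linalg.eigh(np.cov((W-mu).T)); print(mu,np.degrees(np.arctan2(V[1,1],V[0,1]))%180,cv2.minAreaRect(W.astype(np.float32)*1000))
cv2.imwrite("pics/w1z.png",cv2.resize(im[90:260,230:420,::-1],None,fx=3.5,fy=3.5,interpolation=cv2.INTER_CUBIC))
```

```text
1685
0.24 979 [0.45834652 0.10835679 0.2401911 ] [0.51006138 0.14110348 0.26583422] ((484.0208740234375, 125.19732666015625), (54.83735656738281, 11.663009643554688), 28.013999938964844)
0.258 923 [0.45849837 0.10853378 0.25920393] [0.51006138 0.14110348 0.26583422] ((484.0343322753906, 125.2947998046875), (54.688995361328125, 11.58243179321289), 27.737323760986328)
[0.4823227  0.12405945] 27.282306887126254 ((483.2004089355469, 124.80243682861328), (54.153560638427734, 11.367592811584473), 27.7136287689209)
```

View pics/w1z.png

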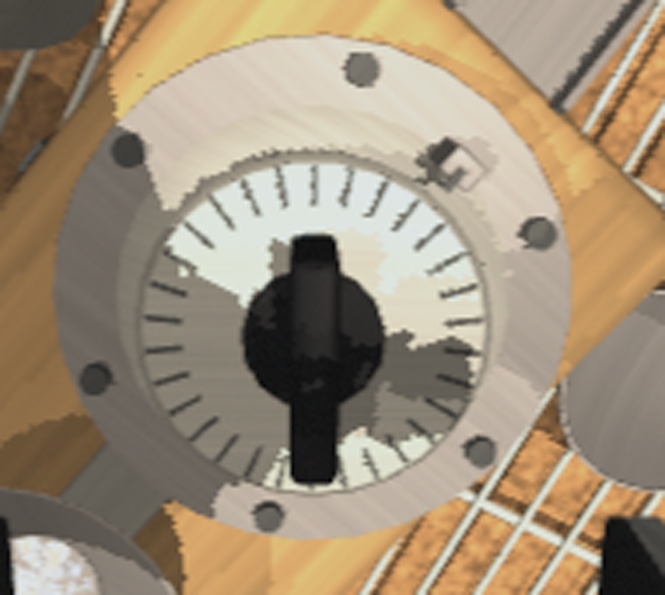

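```bash
cat >> h.py <<'E'
def st():
    s=env.get_state(); p,R=tool(s)
    print("t",round(s["time_s"],2),"p",p.round(4),"jaw",round(jaw(R),2),"rad",round(np.radians(jaw(R)),4),"F",s["force"].round(1),"T",s["torque"].round(3),"q7",round(s["joint_pos"][6],3),"gap",round(s["finger_gap"],4))
E
python3 -m pendant '0.03 0 0.0008 0; 0.035 0 0 0; 0.029 0 0 0; 0.01 0 0 0; 0 0 0 0'; python3 -c "
from h import *
st()
im,d=env.camera('side'); cv2.imwrite('pics/s2.png',cv2.resize(im[80:240,180:420,::-1],None,fx=3,fy=3))"
```

```text
time_s: 4.97
tool_pos: [0.4862, 0.125, 0.2364]
tcp_rot: [0.986, 1.57, 3.047]
force: [-0.7, -0.3, 0.6]
finger_gap: 0.0854
t 4.97 p [0.4862 0.125  0.2364] jaw 118.1 rad 2.0613 F [-0.7 -0.3  0.6] T [-0.002 -0.001 -0.011] q7 1.344 gap 0.0854
```

View pics/s2.png

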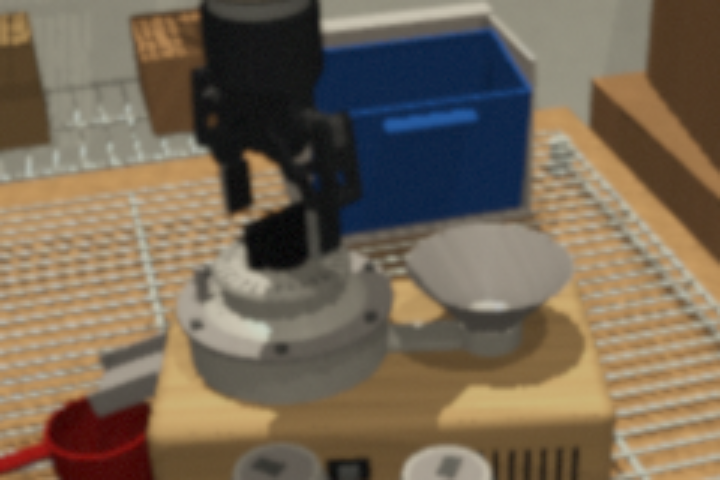

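The fingers straddle the bar, which shows at about (280,235) in the crop. Closing now.

```bash
python3 -m pendant '0 0 0 0; 0 0 0 0; 0 0 0 0; 0 0 0 0; 0 0 0 0' 0;python3 -c "
from h import *
st()"; python3 -m pendant '0 0 0 0; 0 0 0 0; 0 0 0 0;0 0 0 0';python3 -c "
from h import *
st()"
```

```text
time_s: 5.65
tool_pos: [0.4859, 0.1256, 0.2367]
tcp_rot: [-0.153, 1.57, 1.91]
force: [-3.0, 2.3, 3.5]
finger_gap: 0.0111
t 5.65 p [0.4859 0.1256 0.2367] jaw 118.18 rad 2.0626 F [-3.   2.3  3.5] T [ 0.342  0.692 -0.063] q7 1.345 gap 0.0111
time_s: 6.15
tool_pos: [0.4859, 0.1256, 0.2366]
tcp_rot: [-0.084, 1.57, 1.978]
force: [-3.2, 3.2, 6.5]
finger_gap: 0.0111
t 6.15 p [0.4859 0.1256 0.2366] jaw 118.18 rad 2.0627 F [-3.2  3.2  6.5] T [ 0.424  0.871 -0.022] q7 1.345 gap 0.0111
```

```bash
python3 -m pendant '0 0 0 0.03; 0 0 0 0.03;0 0 0 0.03'>/dev/null;python3 -c "
from h import *
st()"; python3 -m pendant '0 0 0 0.03; 0 0 0 0.03;0 0 0 0.03' >/dev/null;python3 -c "
from h import *
st()"; python3 -m pendant '0 0 0 0.03; 0 0 0 0.03;0 0 0 0.03' >/dev/null;python3 -c "
from h import *
st()"
```

```text
t 6.53 p [0.4859 0.1256 0.2366] jaw 112.99 rad 1.972 F [-3.8  0.6  5.3] T [0.336 0.776 0.088] q7 1.266 gap 0.0111
t 6.9 p [0.4858 0.1256 0.2366] jaw 107.83 rad 1.882 F [-3.6  2.   7. ] T [0.345 0.768 0.108] q7 1.188 gap 0.0111
t 7.28 p [0.4858 0.1256 0.2366] jaw 102.67 rad 1.792 F [-3.4  1.2  4.8] T [0.36  0.828 0.106] q7 1.109 gap 0.0112
```

```bash
python3 -m pendant '0 0 0 0.025; 0 0 0 0.025'>/dev/null;python3 -c "
from h import *
st()"; python3 -m pendant '0 0 0 0.025; 0 0 0 0.025' >/dev/null;python3 -c "
from h import *
st()"
```

```text
t 7.53 p [0.4858 0.1256 0.2366] jaw 99.82 rad 1.7422 F [-3.4  1.8  5.4] T [0.351 0.806 0.097] q7 1.065 gap 0.011
t 7.78 p [0.4858 0.1256 0.2366] jaw 96.95 rad 1.6922 F [-4.3  1.3  5. ] T [0.344 0.824 0.101] q7 1.021 gap 0.011
```

```bash
python3 -m pendant '0 0 0 0.02; 0 0 0 0.02'>/dev/null;python3 -c "
from h import *
st()"
```

```text
t 8.03 p [0.4858 0.1256 0.2366] jaw 94.67 rad 1.6523 F [-3.   1.9  5.9] T [0.312 0.846 0.111] q7 0.986 gap 0.0114
```

```bash
python3 -m pendant '0 0 0 0.02; 0 0 0 0.02'>/dev/null;python3 -c "
from h import *
st()"
```

```text
t 8.28 p [0.4858 0.1256 0.2366] jaw 92.38 rad 1.6123 F [-3.1  2.6  6.4] T [0.348 0.828 0.087] q7 0.95 gap 0.011
```

```bash
python3 -m pendant '0 0 0 0.02; 0 0 0 0.02'>/dev/null;python3 -c "
from h import *
st()"
```

```text
t 8.53 p [0.4858 0.1256 0.2366] jaw 90.09 rad 1.5723 F [-4.1  2.   5.8] T [0.316 0.818 0.099] q7 0.915 gap 0.0111
```

```bash
cat > ck.py <<'E'
from h import *
import sys
st(); sys.exit(env.get_state()["torque"][2]>0.135)
E
python3 -m pendant '0 0 0 0.015; 0 0 0 0.015'>/dev/null; python3 ck.py && python3 -m pendant '0 0 0 0.015; 0 0 0 0.015'>/dev/null && python3 ck.py && python3 -m pendant '0 0 0 0.015; 0 0 0 0.015'>/dev/null && python3 ck.py && python3 -m pendant '0 0 0 0.015; 0 0 0 0.015'>/dev/null && python3 ck.py && python3 -m pendant '0 0 0 0.015; 0 0 0 0.015'>/dev/null && python3 ck.py && python3 -m pendant '0 0 0 0.015; 0 0 0 0.015'>/dev/null && python3 ck.py && python3 -m pendant '0 0 0 0.015; 0 0 0 0.015'>/dev/null && python3 ck.py
```

```text
t 8.78 p [0.4858 0.1256 0.2366] jaw 88.38 rad 1.5425 F [-3.4  2.2  6.6] T [0.378 0.8   0.105] q7 0.888 gap 0.0108False
```

```bash
sed -i 's/sys.exit(\(.*\))$/sys.exit(int(\1))/' ck.py
python3 -m pendant '0 0 0 0.015; 0 0 0 0.015'>/dev/null; python3 ck.py && python3 -m pendant '0 0 0 0.015; 0 0 0 0.015'>/dev/null && python3 ck.py && python3 -m pendant '0 0 0 0.015; 0 0 0 0.015'>/dev/null && python3 ck.py && python3 -m pendant '0 0 0 0.015; 0 0 0 0.015'>/dev/null && python3 ck.py && python3 -m pendant '0 0 0 0.015; 0 0 0 0.015'>/dev/null && python3 ck.py && python3 -m pendant '0 0 0 0.015; 0 0 0 0.015'>/dev/null && python3 ck.py && python3 -m pendant '0 0 0 0.015; 0 0 0 0.015'>/dev/null && python3 ck.py
```

```text
t 9.03 p [0.4858 0.1256 0.2366] jaw 86.66 rad 1.5125 F [-4.3  2.   6. ] T [0.346 0.874 0.095] q7 0.861 gap 0.0109
t 9.28 p [0.4858 0.1256 0.2366] jaw 84.94 rad 1.4825 F [-3.8  2.   5.1] T [0.327 0.874 0.11 ] q7 0.834 gap 0.0113
t 9.53 p [0.4858 0.1256 0.2366] jaw 83.22 rad 1.4525 F [-2.6  2.7  6.1] T [0.407 0.852 0.114] q7 0.808 gap 0.0112
t 9.78 p [0.4858 0.1256 0.2366] jaw 81.5 rad 1.4225 F [-4.   1.8  5.5] T [0.314 0.874 0.107] q7 0.781 gap 0.011
t 10.03 p [0.4858 0.1256 0.2366] jaw 79.8 rad 1.3927 F [-4.6  1.5  6. ] T [0.316 0.94  0.183] q7 0.754 gap 0.0109
```

```bash
python3 -m pendant '0 0 0 0.012'>/dev/null; python3 ck.py; python3 -m pendant '0 0 0 0.006'>/dev/null; python3 ck.py; python3 -c "
from h import *
c=env.calibration('wrist')
im,d=env.camera('wrist'); cv2.imwrite('pics/w2.png',im[...,::-1])"
```

```text
t 10.15 p [0.4858 0.1256 0.2366] jaw 79.12 rad 1.3809 F [-3.5  2.5  5.5] T [0.311 0.839 0.25 ] q7 0.743 gap 0.0111
t 10.28 p [0.4858 0.1256 0.2366] jaw 78.79 rad 1.3752 F [-4.4  1.8  6.8] T [0.298 0.871 0.253] q7 0.738 gap 0.0111
```

View pics/w2.png

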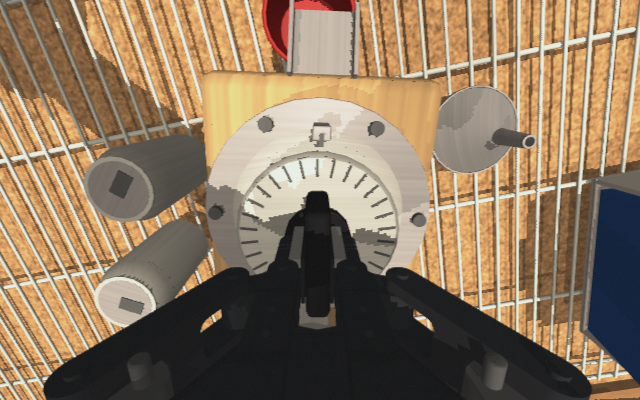

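The touch is felt. Effort climbs from a steady 0.10 to 0.25 N m, and extrapolating back puts the contact at a tool angle of about 1.409 rad. Next I open to about 2.575 rad, which is 0.628 + 0.30 slack + 0.24 margin. Then I close back to 2.037 rad.

```bash
python3 -m pendant '0 0 0 -0.1;0 0 0 -0.1;0 0 0 -0.1;0 0 0 -0.1'>/dev/null; python3 ck.py && python3 -m pendant '0 0 0 -0.1;0 0 0 -0.1;0 0 0 -0.1;0 0 0 -0.1'>/dev/null; python3 ck.py && python3 -m pendant '0 0 0 -0.1;0 0 0 -0.1;0 0 0 -0.1;0 0 0 -0.1'>/dev/null; python3 ck.py ;python3 -m pendant '0 0 0 0'>/dev/null; python3 ck.py
```

```text
t 10.82 p [0.4858 0.1256 0.2366] jaw 101.86 rad 1.7778 F [-3.3  2.2  5.2] T [ 0.432  0.821 -0.109] q7 1.097 gap 0.0109
t 11.32 p [0.4859 0.1257 0.2366] jaw 124.78 rad 2.1778 F [-3.5  3.2  3.4] T [ 0.505  0.759 -0.062] q7 1.445 gap 0.0111
t 11.82 p [0.4859 0.1257 0.2367] jaw 147.7 rad 2.5778 F [-3.8  1.9  4.6] T [ 0.567  0.787 -0.112] q7 1.784 gap 0.0109
t 11.95 p [0.4859 0.1257 0.2366] jaw 147.6 rad 2.5761 F [-3.8  1.3  6.6] T [ 0.412  0.803 -0.035] q7 1.783 gap 0.0108
```

```bash
python3 -m pendant '0 0 0 0.06;0 0 0 0.06;0 0 0 0.06'>/dev/null; python3 ck.py; python3 -m pendant '0 0 0 0.06;0 0 0 0.06;0 0 0 0.06'>/dev/null; python3 ck.py; python3 -m pendant '0 0 0 0.03;0 0 0 0.03;0 0 0 0.03'>/dev/null; python3 ck.py;  python3 -m pendant '0 0 0 0.02;0 0 0 0.02;0 0 0 0.02'>/dev/null; python3 ck.py
```

```text
t 12.32 p [0.4859 0.1257 0.2366] jaw 137.1 rad 2.3928 F [-3.3  2.   4.8] T [0.398 0.772 0.025] q7 1.629 gap 0.0112
t 12.7 p [0.4859 0.1256 0.2366] jaw 126.8 rad 2.213 F [-3.1  1.8  5.2] T [0.389 0.763 0.119] q7 1.476 gap 0.011
t 13.07 p [0.4858 0.1257 0.2366] jaw 121.7 rad 2.1241 F [-2.9  2.2  5. ] T [0.403 0.767 0.148] q7 1.4 gap 0.011
t 13.45 p [0.4859 0.1256 0.2366] jaw 118.28 rad 2.0643 F [-4.5  1.9  5.5] T [0.374 0.779 0.086] q7 1.348 gap 0.0113
```

```bash
python3 -m pendant '0 0 0 0.014;0 0 0 0.013'>/dev/null; python3 ck.py; python3 -m pendant '0 0 0 0; 0 0 0 0;0 0 0 0'>/dev/null; python3 ck.py
```

```text
t 13.7 p [0.4858 0.1256 0.2366] jaw 116.75 rad 2.0376 F [-4.3  2.4  5.5] T [0.392 0.795 0.096] q7 1.325 gap 0.0109
t 14.07 p [0.4859 0.1256 0.2366] jaw 116.76 rad 2.0378 F [-4.2  1.8  5.6] T [ 0.379  0.792 -0.021] q7 1.325 gap 0.0112
```

```bash
python3 -m pendant '0 0 0 0; 0 0 0 0;0 0 0 0;0 0 0 0;0 0 0 0' 100; python3 ck.py; python3 -m pendant '-0.03 0 0 0;-0.04 0 0 0;-0.034 0 0 0;0 0 0 0;0 0 0 0'
python3 - <<'E'
from h import *
st()
c=env.calibration("wrist"); im,d=env.camera("wrist"); cv2.imwrite("pics/w3.png",im[...,::-1])
m=np.zeros(d.shape,bool); m[145:240,285:355]=im[145:240,285:355].max(2)<70
P=pts(c,d,m); Q=P[(P[:,2]>.258)&(P[:,2]<.275)]; print(cv2.minAreaRect(Q[:,:2].astype(np.float32)*1000))
v,u=np.nonzero(m&(d>0)); k=(P[:,2]>.258)&(P[:,2]<.275); v,u=v[k],u[k]
W=np.array([ray(c,(a,b),.265) for a,b in zip(u,v)])[:,:2]
ev,V=np.linalg.eigh(np.cov((W-W.mean(0)).T)); print(np.degrees(np.arctan2(V[1,1],V[0,1]))%180)
cv2.imwrite("pics/w3z.png",cv2.resize(im[90:260,230:420,::-1],None,fx=3.5,fy=3.5,interpolation=cv2.INTER_CUBIC))
E
```

```text
time_s: 14.7
tool_pos: [0.4862, 0.1248, 0.2363]
tcp_rot: [3.024, 1.571, -1.222]
force: [0.4, 0.2, 0.1]
finger_gap: 0.0855
t 14.7 p [0.4862 0.1248 0.2363] jaw 116.71 rad 2.0369 F [0.4 0.2 0.1] T [0.002 0.029 0.002] q7 1.325 gap 0.0855
time_s: 15.32
tool_pos: [0.486, 0.1246, 0.3397]
tcp_rot: [2.02, 1.57, -2.227]
force: [-0.6, -1.0, -1.0]
finger_gap: 0.0854
t 15.32 p [0.486  0.1246 0.3397] jaw 116.7 rad 2.0368 F [-0.6 -1.  -1. ] T [ 0.019 -0.05   0.016] q7 1.42 gap 0.0854
((484.2305908203125, 125.2023696899414), (55.01945114135742, 11.547478675842285), 26.372520446777344)
26.421680817925306
```

View pics/w3.png

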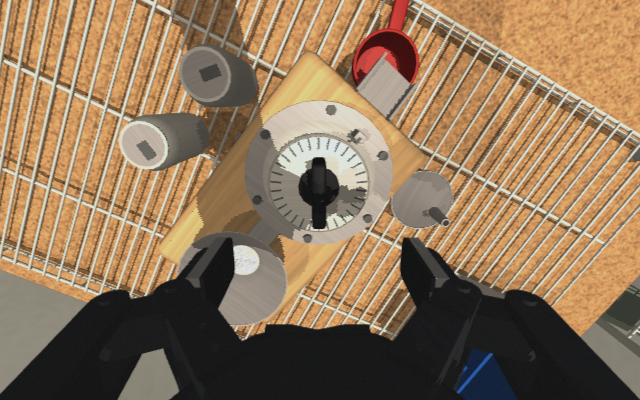

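View pics/w3z.png

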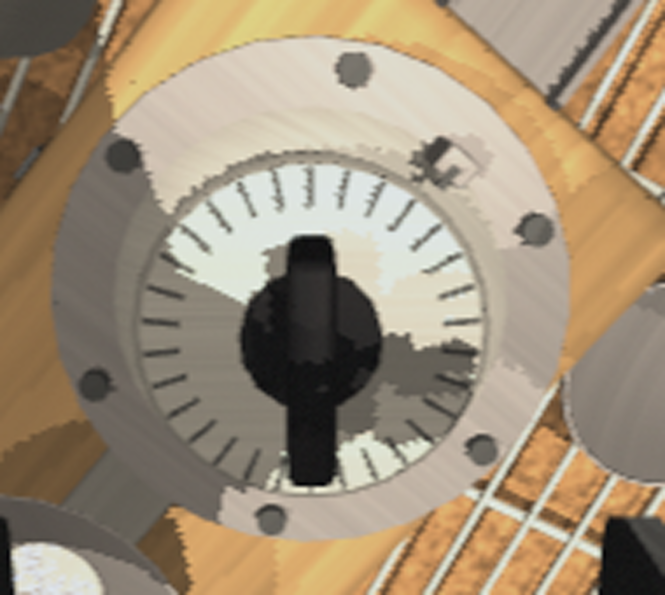

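The gripper is clear of the wheel. The bar measures about 26.4°, against 26.7° by the tool at release, so the wheel stayed put. The cans, cup and funnel look unmoved, so I'm handing the job in.

```bash
python3 -c "
from plant import env
print(env.finish_job())"
```

```text
the job is handed in; nothing more can be done
None
```

The mill is set three marks open from the felt touching point, with the last movement a closing one, and the job was handed in at about 15.4 s.

- **Touch:** I closed the wheel in small steps at a steady 0.10 N m until the effort rose to about 0.25 N m. That is 0.15 N m extra, a touch and well short of forcing. Tracing the rise back puts the contact at a wheel angle of about 1.409 rad.
- **Opening past:** I opened to 2.576 rad. That is 0.54 rad past the three-mark setting, so with the 0.30 rad of slack the stone itself went about 0.24 rad past.
- **Coming back:** I closed to 2.038 rad, which is 0.629 rad (three marks) above contact. The effort rose from about 0.02 to about 0.1 N m on the way, showing the slack was taken up.
- **Last checks:** After letting go and lifting 10 cm clear, the wrist force was about zero. The camera put the bar at 26.4°, against 26.7° by the tool at release, which is within measuring error. The cans, cup and funnel looked unmoved by eye in the wrist picture; I did not measure them.
- **Disagreements:** The three cameras' estimates of the wheel's axis differed by up to about 4 mm, so I used roughly the average and side forces stayed under 6 N. One effort reading on the way back, 0.148 N m, was above the usual 0.1; I took it as noise, since the next two read about 0.09.

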